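# Roll a pipe up the loading ramp to its stop

## Task

Push the short capped pipe lying at the foot of the loading ramp slowly up the ramp with your fingertips, over the crest and fully home against the stop, where it stays by itself; then leave it there. Keep a finger behind it all the way up so that it never runs free or rolls back on the slope, do not lift it, and leave the other things on the bench where they are.

Things in the scene. Friction and masses are not known exactly. Their poses are not given: they have to be found in the camera images.
- pipe: the pipe: bare steel, 48 mm in diameter, 90 mm long, black plastic end caps, about 0.3 to 0.65 kg. Origin at its centre (24 mm from its surface), own y along its axis; x and z turn as it rolls. It starts at rest across the ramp in the shallow dip at the ramp's foot, and rolls freely on the slope unless held from behind.
- ramp: the loading ramp: grey painted steel, fixed to the bench, 305 x 116 mm. Origin at the centre of its underside; x level, uphill (the pushing direction), y across, z up. In this frame the pipe's centre starts at x -86, z 34 mm and is fully home at x 116, z 55 mm. Side rails, 6 mm thick, 104 mm apart inside, stand 10 mm above the sloping surface. Heights: see the foot, crest and stop points.
- ramp_foot (a point): lowest point of the ramp's surface, on its centre line: ramp x -85, z 10 mm; axes as the ramp's. From here the incline rises at 8 degrees to the crest. Downhill of it a landing rises at 2 degrees to the ramp's open end (x -150, z 12 mm); the two slopes form the dip where the pipe starts. Nothing stops a pipe that runs back over the open end.
- ramp_crest (a point): top of the incline, on the centre line: ramp x 85, z 34 mm; axes as the ramp's. Beyond it the seat falls at 5 degrees to the stop (z 29 mm there), so that a pipe whose centre has passed the crest rolls the last 31 mm home by itself and stays.
- stop_face (a point): point on the downhill face of the stop, where the pipe touches it when home, on the centre line: ramp x 140, z 55 mm; axes as the ramp's. The stop is an upright plate, 15 mm thick, its top 74 mm above the bench.
- coupling: steel pipe coupling, a ring 60 mm across and 38 mm high, bystander beside the ramp; origin at the centre of its underside
- stub: solid steel stub standing upright, 34 mm across, 70 mm high, bystander beside the ramp; origin at the centre of its underside
- square: small triangular welding square, 85 x 16 mm on the table, 69 mm high, bystander beside the ramp; origin at the centre of its underside
- can: aluminium spray can, 60 mm across, 170 mm high, bystander well to the left; origin at the centre of its underside
- hammer: hammer lying on the table to the right, bystander; origin under its middle
- brush: brush lying on the table to the left, bystander; origin under its middle
There are look-alikes about, which are no part of the job. What is shaped like the pipe but blue or yellow is not meant.

How it is judged:
By the outcome, as a careful person would: the job done as asked, in the order asked, and still so for the second after the job is handed in, with the robot touching nothing.
It also fails if it takes over 35 s, if anything falls off the work surface, if the arm or the gripper's body presses on something with over 40 N, if the wrist force passes 120 N, or if a joint passes its speed limit or range.

## Robot

A 6-joint arm with a two-finger parallel gripper is mounted at the origin on the work surface. World frame = base frame: x ahead of the robot, y to its left, z up, the work surface at z = 0. Lengths are in mm, angles in rad, forces in N, time in s.
With the tool pointing down it reaches from about 300 to 875 mm from the base axis. Payload 6.4 kg.
Tool frame: the origin (TCP) lies midway between the tips of the shut fingers; the grasp point (between the pads) lies 19 mm behind it (robot.hold_point_z is the z of the grasp point in the tool frame, in mm); z points along the fingers, y is the line along which they close (so a half turn about z gives the same grasp; the last joint's range is limited). The gripper opens to 88 mm and grips with 3 to 60 N. Pads are 18 mm wide; open, the fingers measure 123 mm over their backs; the gripper's body (75 mm by 187 mm) begins 45 mm behind the grasp point.
Start: joints at [-1.551, 0.181, 1.607, -0, 1.354, -0.206], TCP at [128.75, -560.415, 238.714] pointing down, gripper open.
Joint ranges: [-2.99, 2.99], [-0.89, 2.07], [0.3, 2.58], [-1.14, 4.28], [0, 2.63], [-3.12, 3.12]. Speed limits (rad/s): [2.57, 2.57, 3.01, 3.14, 3.14, 3.14].

## Interface

Orientations are given as a rotation vector (axis times angle).
In Python, from rig import robot, imaging, job gives the robot as it stands.
- The arm moves only by the tool jog_arm, never from a script. Its argument "targets" is one flat list of numbers, 7 for each row, row after row: the shift along the tool's x, y, z each as a share of 500 mm, from -1 to 1, then the turn, a rotation vector about the tool's x, y, z each as a share of 30 degrees, from -1 to 1, then the finger opening in mm, from 0 to 88.1. A call has 1 to 5 rows; each row is the pose to reach, as a shift and turn from the pose commanded when the call began, along the tool's axes at that moment; what a row does not reach only later rows make up. A row lasts 1/10 s, in which the tool goes at most 50 mm and 8.59 degrees, less where a joint would pass 70% of its speed; a pose out of reach is approached as far as the arm can. A call with a number of a shift or a turn outside -1 to 1 is refused whole. A call with a gripper value outside its range is refused whole. The fingers move at their own pace and stop on an object; the grip force is fixed at half the most. Time passes only in rows, so rows that repeat a pose let the fingers close. It gives the time, the measured TCP pose, the force, the opening and the grip force at its end, in the units of the state.
- robot.read_state(): the state, without advancing time (a new reading comes with each control period).
- imaging.snapshot(name): name is "scene" or "top" or "wrist"; returns a dict with "frame" (384x512x3 uint8, blue, green, red), "fov_y" (degrees; the focal length in pixels is half the picture's height over the tangent of half this angle, whatever the lens; pixels are square), "cx", "cy" (the principal point, pixels), "R" (3x3) and "t" (3): a world point X has camera coordinates R X + t; the wrist camera has in their place "hand_eye" (4x4, takes a point from camera to tool coordinates, whose origin is the TCP and whose axes are the flange's). Camera axes: x right, y down, z forward; pixel columns grow to the right and rows downward; lengths in mm; the calibration is good to about 2 mm. A picture is of the moment at which its call begins: read the wrist's pose just before it. There is no depth.
- job.close_job(): hands the job in; it is judged then, once.
The state is a dict: "time_s": time; "joint_pos": joint angles; "qd": joint speeds; "joint_efforts": joint torques, N m; "position": TCP position; "tool_rot": TCP orientation; "wrist_force": force on the tool from outside, world axes, zero at the start; "ft_torque": the same for the moment, N m; "width": finger opening in mm; "gripper_force": force on a finger pad.
Only numpy, scipy, OpenCV 4.12 (cv2) and the standard library are available. Lean on these libraries where they do the work, as an engineer would, in place of code of your own. Each camera call takes 0.05 s, during which the arm holds its last target. There are 200 camera calls.

## Working session

There is one attempt and no reset: what is moved stays moved. The work goes in short steps, Python scripts to look and compute and a tool call to move; the robot and the scene stay as the last step left them, time stands still between calls to the robot, and variables do not carry over. Pictures are saved under pics/ and viewed, at most 10 in all, crops included, and the job is handed in when it is done.

Besides the shell and the picture viewer there is one more tool, called after "Request:" as a command line: name --argument value ..., lists and objects as JSON in quotes. jog_arm: Moves the arm, as the interface text tells. Shift numbers are shares of 500 mm and turn numbers shares of 30 degrees, none past 1 either way. Its arguments: {"type":"object","properties":{"targets":{"type":"array"}},"required":["targets"]}

```bash
mkdir -p pics
python3 - <<'E'
from rig import robot, imaging, job
import cv2,pickle
for n in("scene","top"):
    s=imaging.snapshot(n); pickle.dump(s,open(n+".pkl","wb"))
    cv2.imwrite(f"pics/{n}.png",cv2.resize(s["frame"],(800,600),interpolation=cv2.INTER_CUBIC)); print({k:v for k,v in s.items() if k!="frame"})
print(robot.read_state())
E
```

```text
{'fov_y': 42.11683063366716, 'cx': 258.3745713512017, 'cy': 193.5091696002051, 'R': array([[ 7.71431789e-02,  9.97020025e-01,  1.68241160e-05],
       [ 6.91355984e-01, -5.34806470e-02, -7.20532250e-01],
       [-7.18384182e-01,  5.55957797e-02, -6.93421428e-01]]), 't': array([ -76.728446  , -318.50515699, 1885.33473386])}
{'fov_y': 47.70810957918468, 'cx': 256.9438556954818, 'cy': 190.57947695388378, 'R': array([[-0.00501331, -0.99963497,  0.02654807],
       [-0.99151516,  0.00152055, -0.12998221],
       [ 0.12989439, -0.02697445, -0.99116085]]), 't': array([   9.16431129,  544.50237323, 1149.91134101])}
{'time_s': 0.1, 'joint_pos': array([-1.55127946e+00,  1.81463107e-01,  1.60788317e+00, -6.17758113e-05,
        1.35383515e+00, -2.06314651e-01]), 'qd': array([ 1.99493490e-04, -3.84018496e-04, -3.13282598e-03,  3.97512089e-05,
       -1.05206701e-05, -8.23539334e-04]), 'joint_efforts': array([ 4.71494113e-04, -4.34822452e+01, -3.42695904e+01,  7.04912958e-02,
        3.40601255e-02, -3.44100351e-05]), 'position': array([ 128.73262232, -559.90481889,  237.91430049]), 'tool_rot': array([-3.12000659e+00, -3.53823942e-01, -1.38349325e-04]), 'wrist_force': array([-0.54594077,  0.16882788,  0.93031356]), 'ft_torque': array([-0.01656783,  0.06444426,  0.022802  ]), 'gripper_force': 0.0, 'width': 88.52243473534847}
```

View pics/scene.png

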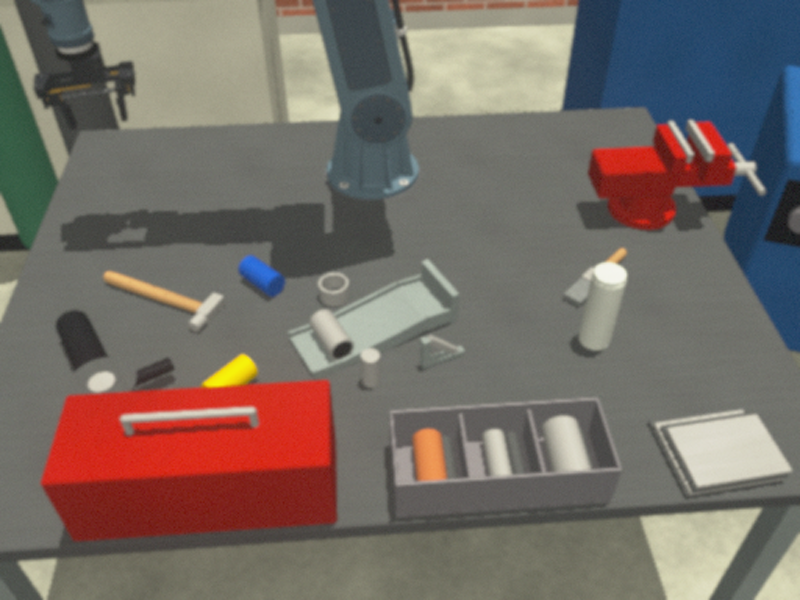

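View pics/top.png

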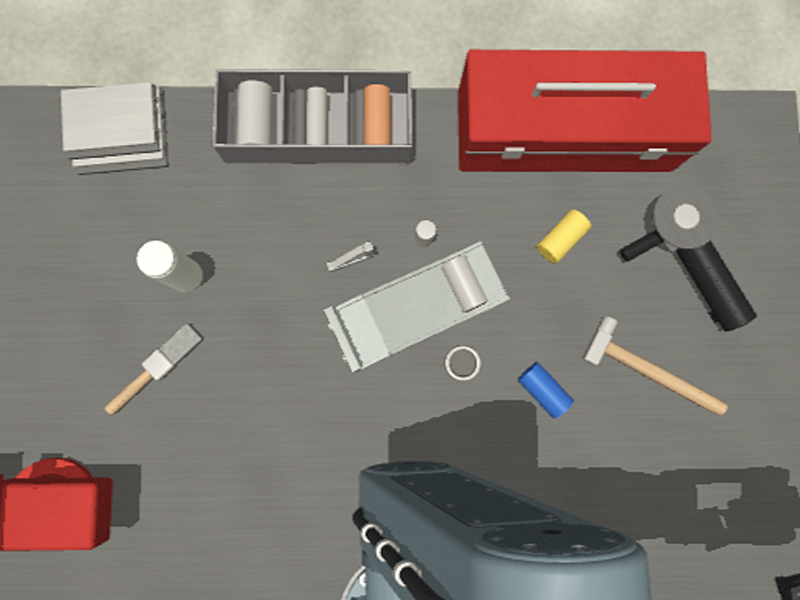

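The top view shows the pipe at about (464,283), the ramp's open end at (495,270) and the stop at (340,338), all at 800x600. The stub, coupling and square sit beside the ramp. I'll enlarge that area.

Run:
```python
import pickle,cv2
f=pickle.load(open("top.pkl","rb"))["frame"]
c=f[130:260,195:345]; cv2.imwrite("pics/c.png",cv2.resize(c,(750,650),interpolation=cv2.INTER_CUBIC)[:600])
```

```text
(no output)
```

View pics/c.png

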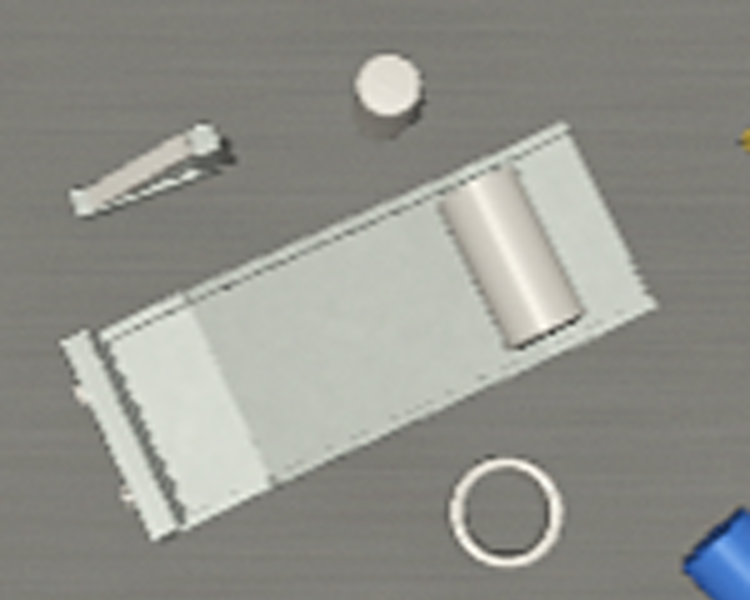

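```bash
cat > h.py <<'E'
import numpy as np,pickle
from scipy.spatial.transform import Rotation as Ro
from scipy.optimize import least_squares
def proj(s,X):
    f=192/np.tan(np.radians(s["fov_y"]/2)); c=X@s["R"].T+s["t"]
    return c[:,:2]/c[:,2:]*f+[s["cx"],s["cy"]]
def unproj(s,uv,z):
    f=192/np.tan(np.radians(s["fov_y"]/2)); d=s["R"].T@np.r_[(np.array(uv)-[s["cx"],s["cy"]])/f,1]; o=-s["R"].T@s["t"]
    return o+d*(z-o[2])/d[2]
def w(p,X):
    c,s=np.cos(p[2]),np.sin(p[2]); X=np.atleast_2d(X)
    return np.c_[p[0]+c*X[:,0]-s*X[:,1],p[1]+s*X[:,0]+c*X[:,1],X[:,2]]
E
python3 - <<'E'
from h import *
s=pickle.load(open("top.pkl","rb"))
X=np.array([[-150,-58,22],[-150,58,22],[155,-58,74],[155,58,74],[140,-58,74],[140,58,74],[85,58,44],[85,-58,44]],float)
px=np.array([[568,122],[657,305],[62,343],[152,540],[92,330],[183,527],[272,487],[185,295]])/5+[194.6,129.6]
r=least_squares(lambda p:(proj(s,w(p,X))-px).ravel(),[500,0,2],loss="soft_l1")
p=r.x; print(p,np.degrees(p[2])); print(r.fun.reshape(-1,2).round(1)); np.save("p.npy",p)
# pipe: top-line ends, z 58
q=(proj(s,w(p,[[-86,-45,34],[-86,45,34],[-110,45,34],[-62,45,34],[-110,-45,34],[-62,-45,34]]))-[194.6,129.6])*5
print("pipe predicted crop",q.round())
print("pre",w(p,[-135,0,30]),"home",w(p,[82,0,50]))
E
```

```text
[533.71238394 -25.10635078   2.0087346 ] 115.09201480027161
[[-0.3 -0.2]
 [ 0.4  0.4]
 [-0.  -0.4]
 [ 0.5  0.4]
 [-0.8 -0.2]
 [-0.4  0.5]
 [ 0.8 -0. ]
 [-0.1 -0.5]]
pipe predicted crop [[476. 186.]
 [548. 332.]
 [587. 314.]
 [509. 351.]
 [515. 168.]
 [437. 204.]]
pre [[ 590.96226746 -147.36611864   30.        ]] home [[498.93838061  49.15513784  50.        ]]
```

The fit is within 1 px, and the predicted pipe corners match the image. I'll move above the landing, behind the pipe.

Request:
jog_arm --targets '[0.271,-0.149,0.06,0,0,-0.85,40,0.271,-0.149,0.06,0,0,-0.85,40,0.271,-0.149,0.06,0,0,-0.85,40,0.271,-0.149,0.06,0,0,-0.85,40]'

```text
time_s: 0.5
position: [246.8, -453.0, 206.9]
tool_rot: [-2.959, -1.044, -0.002]
wrist_force: [-0.1, -0.0, -0.3]
width: 58.3
gripper_force: 0.0
```

Request:
jog_arm --targets '[0.309,-0.017,0.06,0,0,-0.85,40,0.309,-0.017,0.06,0,0,-0.85,40,0.309,-0.017,0.06,0,0,-0.85,40,0.309,-0.017,0.06,0,0,-0.85,40]'

```text
time_s: 0.9
position: [361.9, -351.2, 177.4]
tool_rot: [-2.658, -1.67, -0.002]
wrist_force: [-0.7, -1.0, -0.7]
width: 39.9
gripper_force: 0.0
```

Request:
jog_arm --targets '[0.286,0.117,0.06,0,0,-0.85,40,0.286,0.117,0.06,0,0,-0.85,40,0.286,0.117,0.06,0,0,-0.85,40,0.286,0.117,0.06,0,0,-0.85,40]'

```text
time_s: 1.3
position: [477.1, -249.5, 147.7]
tool_rot: [-2.226, -2.215, -0.001]
wrist_force: [-0.5, 0.6, -0.2]
width: 39.8
gripper_force: 0.0
```

Request:
jog_arm --targets '[0.208,0.229,0.06,0,0,-0.85,40,0.208,0.229,0.06,0,0,-0.85,40,0.208,0.229,0.06,0,0,-0.85,40,0.208,0.229,0.06,0,0,-0.85,40,0.208,0.229,0.06,0,0,-0.85,40]'

```text
time_s: 1.8
position: [590.9, -149.4, 118.1]
tool_rot: [-1.691, -2.646, 0.001]
wrist_force: [0.3, -0.1, -1.0]
width: 40.0
gripper_force: 0.0
```

```bash
cat > st.py <<'E'
from h import *
from rig import robot,imaging
import cv2,sys
st=robot.read_state(); p=np.load("p.npy"); c,s=np.cos(p[2]),np.sin(p[2])
d=st["position"]-[p[0],p[1],0]; M=np.array([[c,s,0],[-s,c,0],[0,0,1]])
print("t",round(st["time_s"],2),"TCP in ramp",(M@d).round(1),"F ramp",(M@st["wrist_force"]).round(2),"width",st["width"])
print("R tool in ramp",(M@Ro.from_rotvec(st["tool_rot"]).as_matrix()).round(3).tolist(), st["joint_pos"].round(2))
if len(sys.argv)>1:
    n,f=sys.argv[1:3]
    im=imaging.snapshot(n); pickle.dump(im,open(f+".pkl","wb")); cv2.imwrite(f"pics/{f}.png",cv2.resize(im["frame"],(800,600),interpolation=cv2.INTER_CUBIC))
E
python3 st.py wrist w1
```

```text
t 1.8 TCP in ramp [-136.8    1.   118.1] F ramp [-0.22 -0.19 -0.97] width 40.00742306700053
R tool in ramp [[1.0, -0.005, 0.0], [-0.005, -1.0, 0.001], [0.0, -0.001, -1.0]] [-0.44  0.39  1.61 -0.    1.15 -0.87]
```

View pics/w1.png

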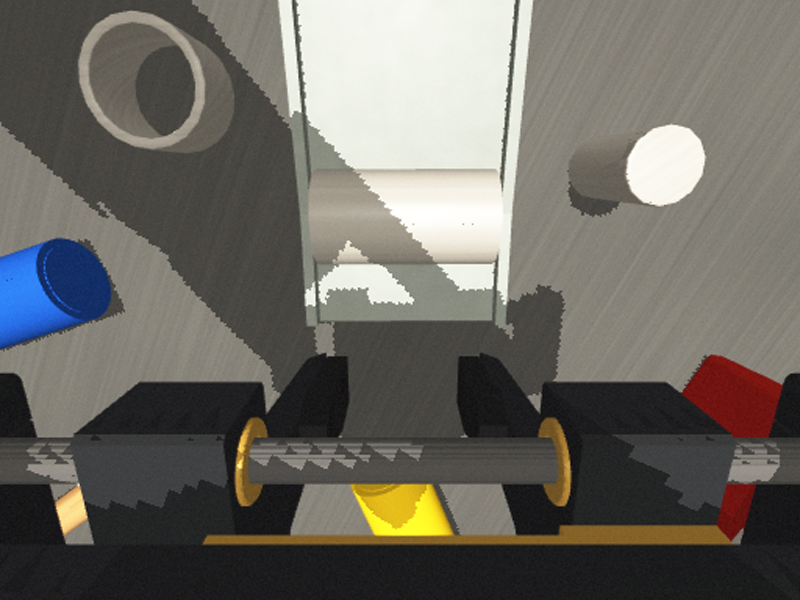

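Viewed from the gripper, the pipe lies square across the ramp at about (405,215), with both fingers centred behind it. I'll lower, then creep up to contact.

Request:
jog_arm --targets '[0,0,0.09,0,0,0,40,0,0,0.15,0,0,0,40,0,0,0.182,0,0,0,40,0,0,0.182,0,0,0,40]'

```text
time_s: 2.25
position: [588.4, -150.1, 25.8]
tool_rot: [-1.692, -2.642, 0.001]
wrist_force: [0.1, -0.6, 0.0]
width: 40.1
gripper_force: 0.0
```

Request:
jog_arm --targets '[0.006,0,0,0,0,0,40,0.012,0,0,0,0,0,40,0.017,0,0,0,0,0,40,0.022,0,0,0,0,0,40,0.026,0,0,0,0,0,40]'

```text
time_s: 2.75
position: [585.6, -137.1, 28.4]
tool_rot: [1.688, 2.648, 0.0]
wrist_force: [0.8, 0.4, 0.2]
width: 40.0
gripper_force: 0.0
```

```bash
python3 st.py wrist w2
```

```text
t 2.75 TCP in ramp [-123.4    0.5   28.4] F ramp [ 0.   -0.86  0.22] width 39.96313057140444
R tool in ramp [[1.0, -0.002, -0.001], [-0.002, -1.0, -0.001], [-0.001, 0.001, -1.0]] [-0.43  0.5   1.66  0.    0.98 -0.86]
```

View pics/w2.png

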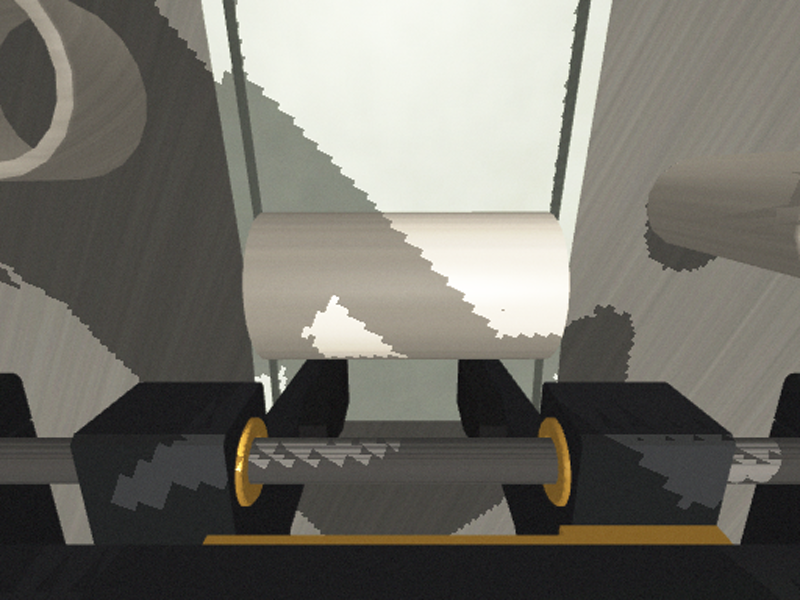

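Fingers are just short of the pipe and centred behind it. I'll push slowly.

Request:
jog_arm --targets '[0.004,0,0,0,0,0,40,0.008,0,0,0,0,0,40,0.012,0,-0.001,0,0,0,40,0.016,0,-0.002,0,0,0,40,0.021,0,-0.003,0,0,0,40]'

```text
time_s: 3.3
position: [583.3, -131.0, 31.5]
tool_rot: [1.685, 2.643, -0.003]
wrist_force: [1.3, -11.0, 8.7]
width: 40.1
gripper_force: 5.2
```

Request:
jog_arm --targets '[0.005,0,-0.001,0,0,0,40,0.011,0,-0.002,0,0,0,40,0.017,0,-0.003,0,0,0,40,0.023,0,-0.004,0,0,0,40,0.029,0,-0.004,0,0,0,40]'

```text
time_s: 3.8
position: [580.4, -120.4, 36.1]
tool_rot: [1.681, 2.635, -0.003]
wrist_force: [4.4, -15.2, 14.0]
width: 40.0
gripper_force: 8.2
```

```bash
python3 st.py wrist w3
```

```text
t 3.8 TCP in ramp [-106.    -1.9   36.1] F ramp [-15.64   2.48  14.03] width 39.95191224714986
R tool in ramp [[1.0, -0.003, -0.014], [-0.003, -1.0, -0.007], [-0.014, 0.007, -1.0]] [-0.4   0.47  1.7  -0.01  0.97 -0.83]
```

View pics/w3.png

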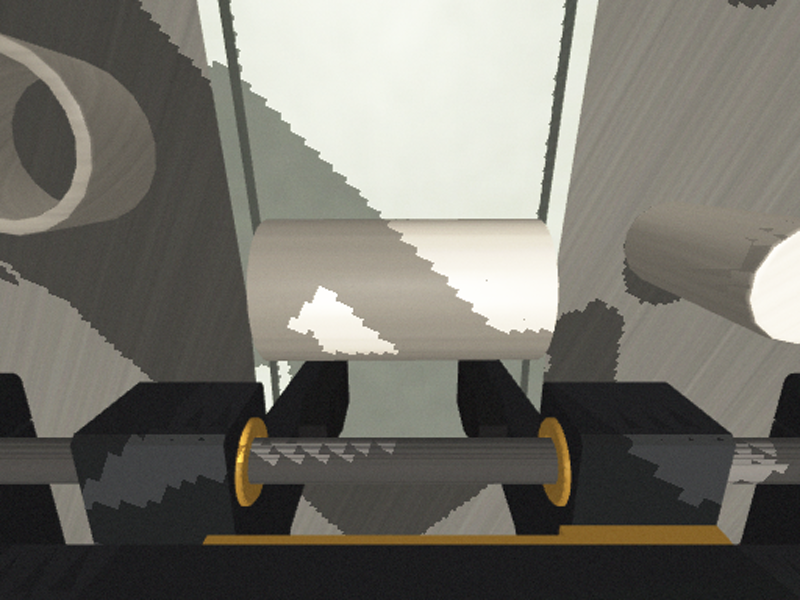

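The fingers are moving the pipe, but forces are -15.6 N in x and +14 N in z. The rolling pipe drags the pads upward, close to jamming, and the tip has ridden up to the equator. I'll tilt the fingers so the tips lead and push from below the equator, keeping contact throughout.

Request:
jog_arm --targets '[0,0,0.005,0,0.15,0,40,0,0,0.01,0,0.3,0,40,0,0,0.015,0,0.45,0,40,0,0,0.02,0,0.6,0,40,0,0,0.024,0,0.75,0,40]'

```text
time_s: 4.35
position: [575.4, -115.2, 19.6]
tool_rot: [-1.503, -2.356, -0.302]
wrist_force: [1.6, -1.9, 0.4]
width: 40.1
gripper_force: 0.7
```

```bash
python3 st.py wrist w4; python3 st.py top t4
```

```text
t 4.35 TCP in ramp [-99.3   0.5  19.6] F ramp [-2.45 -0.67  0.41] width 40.076797950433146
R tool in ramp [[0.923, -0.003, 0.384], [-0.002, -1.0, -0.002], [0.384, 0.001, -0.923]] [-0.52  0.66  1.49  0.23  1.33 -1.05]
t 4.4 TCP in ramp [-100.2    1.3   18.5] F ramp [-0.    1.78 -0.93] width 39.95021250400251
R tool in ramp [[0.922, -0.005, 0.388], [-0.004, -1.0, -0.002], [0.388, 0.0, -0.922]] [-0.52  0.67  1.48  0.23  1.33 -1.05]
```

View pics/w4.png

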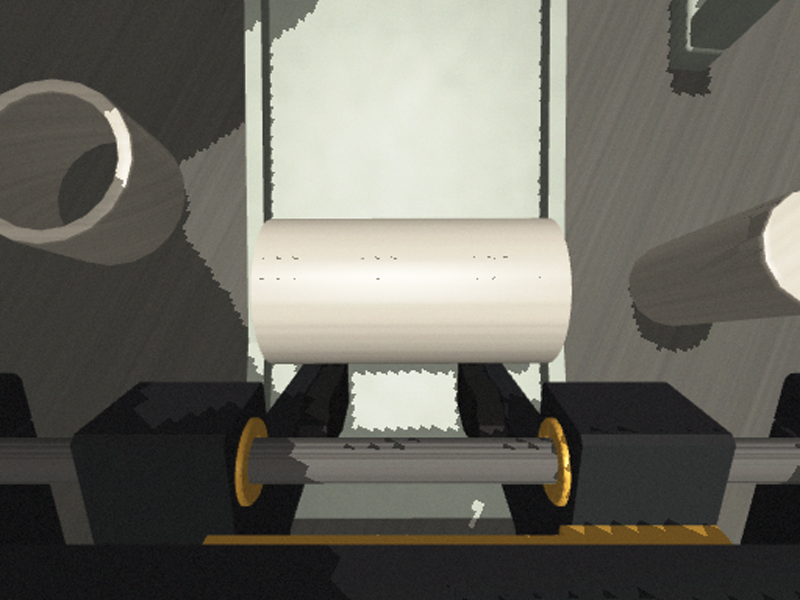

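Contact is now light (about 2 N) and the pipe is square against both fingers, so I'll push up the slope.

Request:
jog_arm --targets '[0.005,0,0.001,0,0,0,40,0.011,0,0.002,0,0,0,40,0.017,0,0.003,0,0,0,40,0.023,0,0.004,0,0,0,40,0.029,0,0.006,0,0,0,40]'

```text
time_s: 4.95
position: [568.7, -100.9, 22.5]
tool_rot: [-1.503, -2.358, -0.299]
wrist_force: [0.9, -2.4, 0.5]
width: 39.9
gripper_force: 1.0
```

Request:
jog_arm --targets '[0.006,0,0.0015,0,0,0,40,0.013,0,0.003,0,0,0,40,0.02,0,0.005,0,0,0,40,0.026,0,0.0065,0,0,0,40,0.033,0,0.008,0,0,0,40]'

```text
time_s: 5.45
position: [561.4, -86.1, 24.6]
tool_rot: [-1.503, -2.357, -0.299]
wrist_force: [2.1, -2.6, 0.8]
width: 39.7
gripper_force: 1.0
```

```bash
python3 st.py
```

```text
t 5.45 TCP in ramp [-67.    0.8  24.6] F ramp [-3.25 -0.78  0.81] width 39.74477583212605
R tool in ramp [[0.924, -0.003, 0.383], [-0.003, -1.0, -0.001], [0.383, -0.0, -0.924]] [-0.49  0.61  1.55  0.24  1.3  -1.03]
```

Run:
```python
from h import *
s=pickle.load(open("top.pkl","rb")); p=np.load("p.npy"); c,n=np.cos(p[2]),np.sin(p[2])
for nm,uv,z in(("stub",(388,85),70),("ring",(506,513),38),("square hi",(203,138),69)):
    d=unproj(s,np.array(uv)/5+[194.6,129.6],z)[:2]-p[:2]; print(nm,c*d[0]+n*d[1],-n*d[0]+c*d[1])
```

```text
stub -60.61420803757965 -110.12665735533608
ring -21.299808071160214 123.56102562925918
square hi 41.58418853300148 -126.10182929560374
```

The body clears the stub (about 6 mm over its top), so I'll continue.

Request:
jog_arm --targets '[0.006,0,0.0015,0,0,0,40,0.013,0,0.003,0,0,0,40,0.02,0,0.005,0,0,0,40,0.026,0,0.0065,0,0,0,40,0.033,0,0.008,0,0,0,40]'

```text
time_s: 5.95
position: [554.4, -70.9, 27.3]
tool_rot: [-1.503, -2.357, -0.299]
wrist_force: [1.2, -1.2, 0.2]
width: 39.8
gripper_force: 1.0
```

Request:
jog_arm --targets '[0.006,0,0.0015,0,0,0,40,0.013,0,0.003,0,0,0,40,0.02,0,0.005,0,0,0,40,0.026,0,0.0065,0,0,0,40,0.033,0,0.008,0,0,0,40]'

```text
time_s: 6.45
position: [547.3, -55.6, 29.9]
tool_rot: [-1.503, -2.357, -0.299]
wrist_force: [1.2, -2.2, 0.5]
width: 40.0
gripper_force: 1.0
```

Request:
jog_arm --targets '[0.006,0,0.0015,0,0,0,40,0.013,0,0.003,0,0,0,40,0.02,0,0.005,0,0,0,40,0.026,0,0.0065,0,0,0,40,0.033,0,0.008,0,0,0,40]'

```text
time_s: 6.95
position: [540.2, -40.5, 32.5]
tool_rot: [-1.503, -2.357, -0.299]
wrist_force: [1.7, -1.8, -0.3]
width: 40.1
gripper_force: 1.0
```

```bash
python3 st.py wrist w5
```

```text
t 6.95 TCP in ramp [-16.7   0.6  32.5] F ramp [-2.32 -0.76 -0.32] width 40.14995149591787
R tool in ramp [[0.924, -0.003, 0.383], [-0.003, -1.0, -0.001], [0.383, -0.0, -0.924]] [-0.44  0.55  1.64  0.26  1.27 -0.99]
```

View pics/w5.png

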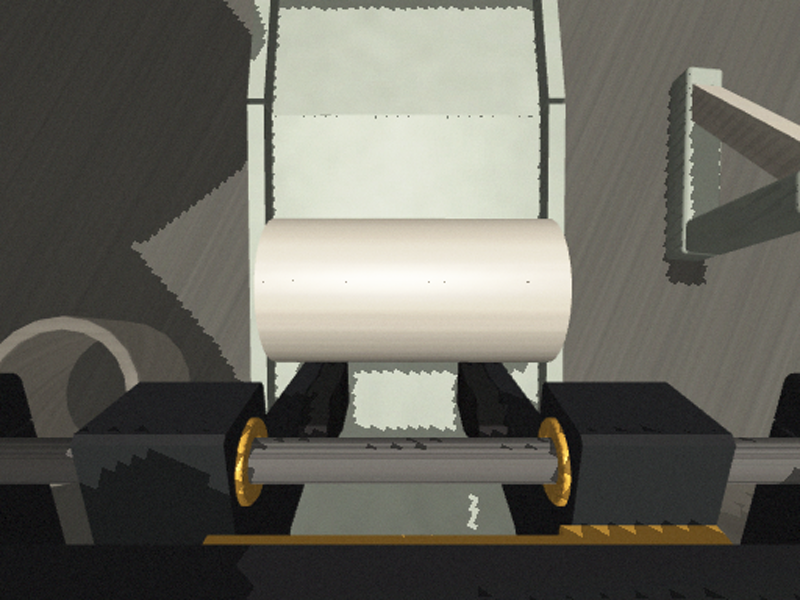

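The pipe is still square on both fingers, and the crest line is ahead at row ~115. Continuing.

Request:
jog_arm --targets '[0.006,0,0.0015,0,0,0,40,0.013,0,0.003,0,0,0,40,0.02,0,0.005,0,0,0,40,0.026,0,0.0065,0,0,0,40,0.033,0,0.008,0,0,0,40]'

```text
time_s: 7.5
position: [533.1, -25.2, 35.1]
tool_rot: [-1.503, -2.357, -0.299]
wrist_force: [1.2, -2.5, 0.9]
width: 40.1
gripper_force: 1.0
```

Request:
jog_arm --targets '[0.006,0,0.0015,0,0,0,40,0.013,0,0.003,0,0,0,40,0.02,0,0.005,0,0,0,40,0.026,0,0.0065,0,0,0,40,0.033,0,0.008,0,0,0,40]'

```text
time_s: 8.0
position: [526.1, -10.0, 37.7]
tool_rot: [-1.503, -2.357, -0.299]
wrist_force: [0.2, -1.9, 0.7]
width: 39.5
gripper_force: 1.0
```

Request:
jog_arm --targets '[0.006,0,0.0015,0,0,0,40,0.013,0,0.003,0,0,0,40,0.02,0,0.005,0,0,0,40,0.026,0,0.0065,0,0,0,40,0.033,0,0.008,0,0,0,40]'

```text
time_s: 8.5
position: [519.0, 5.2, 40.4]
tool_rot: [-1.503, -2.357, -0.299]
wrist_force: [1.0, -0.8, 0.9]
width: 40.3
gripper_force: 1.0
```

```bash
python3 st.py
```

```text
t 8.5 TCP in ramp [33.7  0.5 40.4] F ramp [-1.17 -0.51  0.9 ] width 40.28997768033059
R tool in ramp [[0.924, -0.003, 0.383], [-0.003, -1.0, -0.001], [0.383, -0.0, -0.924]] [-0.38  0.48  1.72  0.28  1.24 -0.95]
```

Request:
jog_arm --targets '[0.006,0,0.0015,0,0,0,40,0.012,0,0.003,0,0,0,40,0.018,0,0.0045,0,0,0,40,0.023,0,0.0055,0,0,0,40,0.028,0,0.007,0,0,0,40]'

```text
time_s: 9.0
position: [513.0, 18.1, 42.5]
tool_rot: [-1.503, -2.357, -0.299]
wrist_force: [1.2, -1.8, 0.9]
width: 39.9
gripper_force: 1.0
```

Request:
jog_arm --targets '[0.004,0,0.001,0,0,0,40,0.008,0,0.002,0,0,0,40,0.012,0,0.003,0,0,0,40,0.016,0,0.0045,0,0,0,40,0.02,0,0.006,0,0,0,40]'

```text
time_s: 9.5
position: [508.3, 27.8, 43.3]
tool_rot: [-1.502, -2.356, -0.299]
wrist_force: [-0.1, 1.0, 0.3]
width: 39.7
gripper_force: 0.0
```

```bash
python3 st.py wrist w6
```

```text
t 9.5 TCP in ramp [58.7  0.6 43.3] F ramp [ 0.94 -0.31  0.31] width 39.71379775431989
R tool in ramp [[0.924, -0.002, 0.383], [-0.002, -1.0, -0.001], [0.383, -0.0, -0.924]] [-0.35  0.45  1.76  0.29  1.23 -0.93]
```

View pics/w6.png

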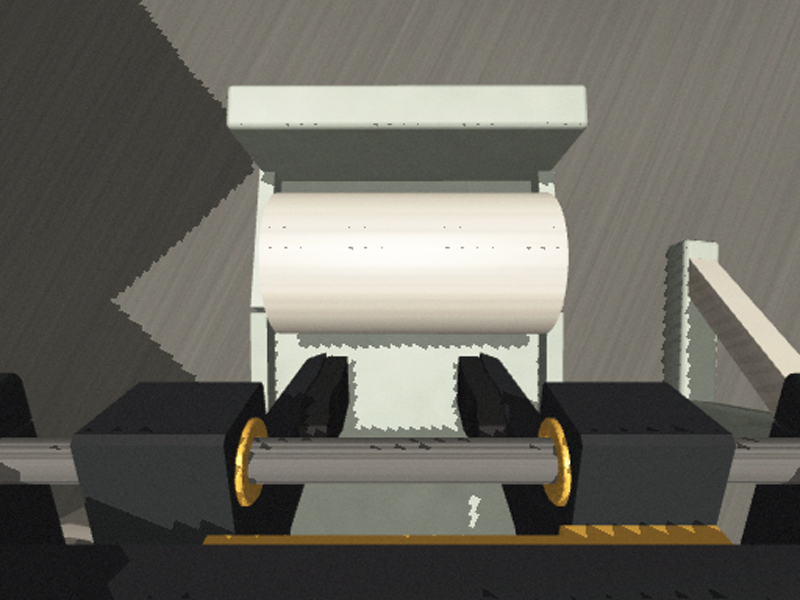

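The pipe has passed the crest and is rolling home. I'll follow it with the fingers.

Request:
jog_arm --targets '[0.008,0,0.003,0,0,0,40,0.016,0,0.006,0,0,0,40,0.024,0,0.009,0,0,0,40,0.032,0,0.012,0,0,0,40,0.04,0,0.016,0,0,0,40]'

```text
time_s: 10.05
position: [499.5, 47.3, 43.8]
tool_rot: [-1.503, -2.357, -0.299]
wrist_force: [-0.3, -0.1, -0.2]
width: 40.0
gripper_force: 0.0
```

Request:
jog_arm --targets '[0.004,0,0.0015,0,0,0,40,0.008,0,0.003,0,0,0,40,0.012,0,0.0045,0,0,0,40,0.014,0,0.0055,0,0,0,40,0.014,0,0.0055,0,0,0,40]'

```text
time_s: 10.55
position: [498.0, 50.6, 44.1]
tool_rot: [-1.506, -2.362, -0.295]
wrist_force: [1.2, -12.6, -0.0]
width: 40.1
gripper_force: 5.4
```

```bash
python3 st.py
```

```text
t 10.55 TCP in ramp [83.7  0.2 44.1] F ramp [-11.96   4.26  -0.03] width 40.08031378764018
R tool in ramp [[0.926, -0.003, 0.376], [-0.002, -1.0, -0.002], [0.376, 0.001, -0.926]] [-0.32  0.42  1.8   0.3   1.2  -0.9 ]
```

The pipe is pressed firmly against the stop. I'll back off level, then go up.

Request:
jog_arm --targets '[-0.01,0,-0.004,0,0,0,40,-0.02,0,-0.008,0,0,0,40,-0.036,0,-0.015,0,0,0,40,-0.055,0,-0.023,0,0,0,40,-0.074,0,-0.031,0,0,0,40]'

```text
time_s: 11.05
position: [513.8, 16.6, 44.0]
tool_rot: [-1.503, -2.357, -0.299]
wrist_force: [-0.0, 0.8, 0.9]
width: 40.3
gripper_force: 0.0
```

Request:
jog_arm --targets '[0.02,0,-0.05,0,0,0,40,0.05,0,-0.12,0,0,0,40,0.08,0,-0.19,0,0,0,40,0.09,0,-0.22,0,0,0,40,0.09,0,-0.22,0,0,0,40]'

```text
time_s: 11.55
position: [515.4, 15.8, 165.1]
tool_rot: [-1.505, -2.361, -0.301]
wrist_force: [0.0, 0.1, -0.3]
width: 40.2
gripper_force: 0.0
```

```bash
python3 st.py scene s7
python3 - <<'E'
from h import *
import cv2
a=pickle.load(open("scene.pkl","rb"))["frame"]; 
from rig import imaging
s=imaging.snapshot("wrist")["frame"]; b=pickle.load(open("s7.pkl","rb"))["frame"]
f=lambda i:cv2.resize(i[150:260,150:320],(400,259))
cv2.imwrite("pics/f.png",np.vstack([np.hstack([f(a),f(b)]),np.hstack([cv2.resize(s,(400,300)),np.zeros((300,400,3),np.uint8)])]))
E
```

```text
t 11.55 TCP in ramp [ 44.8  -0.8 165.1] F ramp [ 0.11 -0.07 -0.32] width 40.18246998710184
R tool in ramp [[0.925, -0.003, 0.379], [-0.001, -1.0, -0.005], [0.379, 0.004, -0.925]] [-0.37  0.28  1.7   0.27  1.45 -0.88]
```

View pics/f.png

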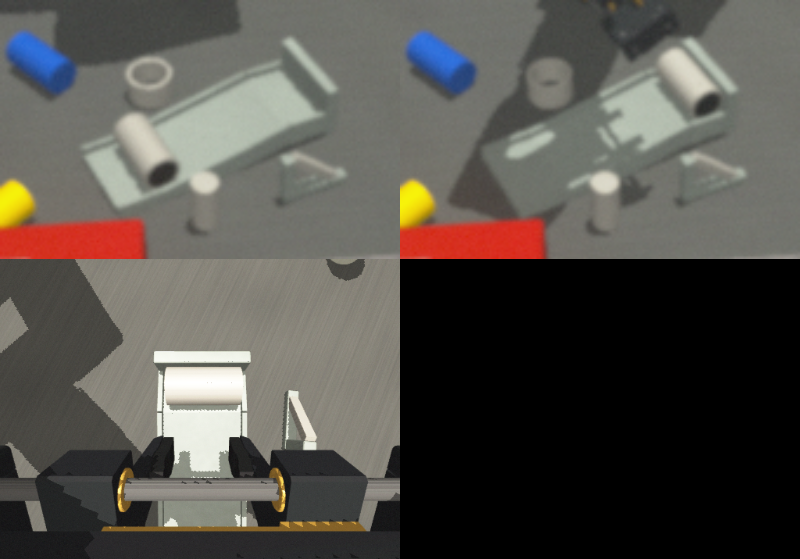

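The pipe sits square against the stop, the bystanders have not moved, and the robot is clear. I'll hand it in.

```bash
python3 -c "
from rig import job
print(job.close_job())"
```

```text
the job is handed in; nothing more can be done
None
```

The pipe was pushed up the ramp and over the crest, and rests home against the stop; the arm is clear, the other things on the bench have not visibly moved, and the job was handed in at about 12 s (no verdict returned).

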